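# Test the machine stop and start up again

## Task

Test the stop control on the bench: press the winged mushroom button straight in until it latches and take the finger off it, then push one of its wings round clockwise (seen from above) until the mushroom springs back out. Only after that, press the small round start button on the other box fully in and let it come back. Work the controls gently with the fingertips, without gripping them; the two boxes and everything else stay where they stand.

Things in the scene. Friction and masses are not known exactly. Their poses are not given: they have to be found in the camera images.
- stop_box: Grey die-cast control box, 110 x 110 mm and 60 mm high, 1.5 kg, standing loose on rubber feet, with the black winged mushroom stop button in the middle of its top. Origin: centre of its underside; z up; +x towards the side with the stubby black cable gland (14 mm long). It trades places with the start box from run to run.
- stop (a joint): Travel of the mushroom in m: 0 = fully out, grows as it is pressed straight down, 0.013 = bottom stop. A spring pushes it out (2.4 N out, 4 N in); passing the latch, about 4 mm down, takes 4 to 8 N in all at a slow push and up to 12 N at a quick one, so push on through it. Pressed beyond 0.0105 it latches and then stays in at about 0.010 by itself; it springs back to 0 when the head is turned far enough.
- twist (a joint): Turn of the mushroom head in rad: 0 = rest, grows clockwise seen from above, 1.4 = stop. A weak spring (0.01 to 0.04 N m) turns it back to 0 when let go. A latched mushroom springs out at about 0.5 to 0.6 and comes out even while a finger still rests on the wing.
- stop_top (a point): Centre of the flat top (22 mm wide) of the mushroom head: head 40 mm in diameter, 24 mm thick, top 104 mm above the bench when out; its axis is upright through the middle of the stop box. Turns with the head.
- wing_left (a point): Point on one of the two opposite wings of the mushroom head, 38 mm from the turning axis, 16 mm below the head's top, in the middle of the wing. Each wing reaches from the head to 48 mm from the axis, is 11 mm thick and 16 mm high (8 to 24 mm below the head's top). At rest this wing points along +y of the stop box. Between a wing and the box top there are 20 mm when out, 10 mm when latched. Moves with the head.
- wing_right (a point): The same point on the opposite wing, which at rest points along -y of the stop box.
- start_box: Smaller grey die-cast control box, 84 x 84 mm and 50 mm high, 1.2 kg, standing loose, with one small round black push button in the middle of its top. Origin: centre of its underside; z up; +x towards its cable gland.
- start (a joint): Travel of the start button in m: 0 = out, 0.006 = fully in. Spring: 2.2 N to start moving, 4.6 N fully in; it comes back by itself.
- start_top (a point): Centre of the top of the start button (28 mm in diameter, stands 16 mm above its box, 66 mm above the bench when out).
- gauge_block: Bystander: ground steel block 25 x 50 x 25 mm, origin under its centre. Leave alone.
- ink_bottle: Bystander: small bottle, 42 mm wide, 74 mm high, origin under its centre. Leave alone.
- wood_block: Bystander: wooden block 24 x 48 x 45 mm, origin under its centre. Leave alone.
- tape_measure: Bystander: pocket tape measure 32 x 77 x 58 mm, origin under its centre. Leave alone.

How it is judged:
On the way, in this order (a step that is already met when the one before it is completed fails the run):
1. the mushroom is latched in with no finger on it (value of joint stop above 0.007 m and contact force between each of the arm, the fingers and stop_box below 0.3 N), for 0.2 s.
2. the head is turned clockwise and the mushroom springs out (value of joint stop below 0.002 m), for 0.1 s.
3. the start button is pressed in (value of joint start above 0.0045 m), for 0.05 s.
At the end, for the whole second after the job is handed in: The mushroom is out again (less than 2 mm in) with its head turned back to rest (within 0.2 rad), the start button is out (less than 1.5 mm in), both boxes stand level and at rest within 30 mm of where they stood, and the four bystanders are within 20 mm of where they stood (value of joint stop below 0.002 m and value of joint twist below 0.2 rad and value of joint start below 0.0015 m and distance of each of stop_box, start_box from where it was at the start of the episode below 0.03 m and angle between each of stop_box, start_box's own z axis and vertical below 0.05 rad and linear speed of each of stop_box, start_box below 0.02 m/s and distance of each of gauge_block, ink_bottle, wood_block, tape_measure from where it was at the start of the episode below 0.02 m); the robot touches nothing.
It fails at once if the start button is pressed while the mushroom is in (value of joint stop above 0.004 m and value of joint start above 0.002 m).
It fails at once if a box is shoved more than 30 mm, tipped or lifted (distance of any of stop_box, start_box from where it was at the start of the episode above 0.03 m or height (world z) of any of stop_box, start_box above 0.01 m or angle between any of stop_box, start_box's own z axis and vertical above 0.15 rad).
It fails at once if a control is gripped: the fingers bear on it with more than 42 N in all while it is not at its bottom stop ((contact force between the fingers and stop_box above 42 N and value of joint stop below 0.0115 m) or (contact force between the fingers and start_box above 42 N and value of joint start below 0.005 m)).
It fails at once if a control is hammered: more than 110 N at its bottom stop (contact force between the fingers and stop_box above 110 N or contact force between the fingers and start_box above 110 N).
It fails at once if a bystander is moved more than 20 mm (distance of any of gauge_block, ink_bottle, wood_block, tape_measure from where it was at the start of the episode above 0.02 m).
It also fails if it takes over 51 s, if anything falls off the work surface, if the arm or the gripper's body presses on something with over 40 N, if the wrist force passes 120 N, or if a joint passes its speed limit or range.

## Robot

A 6-joint arm with a two-finger parallel gripper is mounted at the origin on a cart in front of the work surface, level with it; the furniture and walls round the work are solid. World frame = base frame: x ahead of the robot, y to its left, z up, the work surface at z = 0. Lengths are in m, angles in rad, forces in N, time in s.
With the tool pointing down it reaches from about 0.25 to 0.8 m from the base axis. Payload 3.9 kg.
Tool frame: the origin (TCP) lies between the finger pads; the fingertips stand 11 mm ahead of it and the grasp point (between the pads) lies 8 mm behind it; z points along the fingers, y is the line along which they close (so a half turn about z gives the same grasp; the last joint's range is limited). The gripper opens to 85 mm and grips with 20 to 120 N. Pads are 22 mm wide; open, the fingers measure 114 mm over their backs; the gripper's body (76 mm by 85 mm) begins 54 mm behind the grasp point. The pads swing forward as they close: fully open they stand 13 mm farther back than shut.
Start: joints at [1.336, 0.26, -0.138, 1.173, 0, 1.571], TCP at [0.122, 0.511, 0.242] pointing down, gripper open.
Joint ranges: [-2.78, 2.78], [-0.83, 1.72], [-1.28, 1.37], [-1.9, 2.12], [-1.57, 1.48], [-3.14, 3.14]. Speed limits (rad/s): [2.57, 2.57, 3.14, 3.14, 3.14, 3.14].

## Interface

Orientations are given as [roll, pitch, yaw] about the fixed x, y, z axes, in that order (R = Rz(yaw) Ry(pitch) Rx(roll)).
In Python, from bench import readout, cams, ticket gives the robot as it stands. The module is installed in compiled form; this text tells all that it offers.
- The arm moves only by the tool carry_out, never from a script. Its argument "increments" is one flat list of numbers, 7 for each row, row after row: the shift along the tool's x, y, z in mm, then the turn, a rotation vector about the tool's x, y, z in degrees, then the finger opening in mm, from 0 to 85.4. In form: [tx, ty, tz, ax, ay, az, hand, tx, ty, tz, ax, ay, az, hand, ...]. A call has 1 to 10 rows; each row shifts and turns the commanded pose from where the row before left it, along the tool's axes as they then stand; what a row does not reach is not made up. A row lasts 1/10 s, in which the tool goes at most 50 mm and 8.59 degrees, less where a joint would pass 70% of its speed; a pose out of reach is approached as far as the arm can. A call with a gripper value outside its range is refused whole. The fingers move at their own pace and stop on an object; "grip_force" is the grip in N (left out, the last holds). Time passes only in rows, so rows that do not move let the fingers close. It gives the time, the measured TCP pose, the force, the opening and the grip force at its end, in the units of the state.
- readout.state(): the state, without advancing time (a new reading comes with each control period).
- cams.read_camera(name): name is "scene" or "top"; returns a dict with "color" (400x640x3 uint8, blue, green, red), "camera_matrix" (3x3 intrinsics, pixels), "camera_from_world" (4x4, takes a point from world to camera coordinates). Camera axes: x right, y up, looking along -z (the intrinsics and any distortion apply to the point x, -y, -z); pixel columns grow to the right and rows downward; lengths in m; the calibration is good to about 2 mm. A picture is of the moment at which its call begins. There is no depth.
- ticket.close_job(): hands the job in; it is judged then, once.
Trained networks look in the newest picture that a camera, given by its name, has taken for a name from the list of things; names that differ only in an ending like _2 or _b are one class to them, and where a whole thing is asked for, a point or a joint stands for the part that bears it (a point fixed in the world has none). Each returns a list of dicts, best first, with "p" (0 to 1); they miss things now and then, are a little off and sometimes report something else, mostly with a low value. They report only what shows in the picture. A call takes as long as a camera call.
- cams.boxes_of(camera, query): "centre" ([x, y, z] in m, in the coordinates of the camera as it stood for that picture, good to about 4 mm: the middle of the surface that is visible of it).
- cams.pinpoint(camera, query): "centre" ([x, y, z] in m, in the coordinates of the camera as it stood for that picture, good to about 4 mm: a listed point, or the origin of a listed thing).
The state is a dict: "time_s": time; "joint_positions": joint angles; "joint_velocities": joint speeds; "joint_torque": joint torques, N m; "eef_pos": TCP position; "eef_rot": TCP orientation; "contact_force": force on the tool from outside, world axes, zero at the start; "moment": the same for the moment, N m; "gripper_width": opening from 0.0 (shut) to 1.0 (fully open); "grasp_force": force on a finger pad.
Only numpy, scipy, OpenCV 4.12 (cv2) and the standard library are available. Lean on these libraries where they do the work, as an engineer would, in place of code of your own. Each camera call takes 0.05 s, during which the arm holds its last target. There are 200 camera calls.

## Working session

There is one attempt and no reset: what is moved stays moved. The work goes in short steps, Python scripts to look and compute and a tool call to move; the robot and the scene stay as the last step left them, time stands still between calls to the robot, and variables do not carry over. Pictures are saved under pics/ and viewed, at most 10 in all, crops included, and the job is handed in when it is done.

Besides the shell and the picture viewer there is one more tool, called as name(argument=value, ...) on one line, values as JSON. carry_out: Moves the arm, as the interface text tells. Its arguments: {"type":"object","properties":{"increments":{"type":"array","items":{"type":"number"}},"grip_force":{"type":"number"}},"required":["increments"]}

```bash
mkdir -p pics; cat > h.py <<'E'
import numpy as np, cv2
from bench import readout, cams, ticket
def look(cam,names,fn=None):
    d=cams.read_camera(cam)
    if fn: cv2.imwrite('pics/'+fn,d['color'])
    W=np.linalg.inv(d['camera_from_world'])
    for n in names:
        r=cams.pinpoint(cam,n)
        for q in r[:2]:
            print(cam,n,round(q['p'],2),np.round((W@np.r_[q['centre'],1])[:3],4))
    return d
E
python3 - <<'E'
from h import *
s=readout.state(); print(s)
N=['stop_top','wing_left','wing_right','start_top','stop_box','start_box','gauge_block','ink_bottle','wood_block','tape_measure']
look('top',N,'t1.png'); look('scene',N,'s1.png'); print(readout.state()['time_s'])
E
```

```text
{'time_s': 0.0, 'joint_positions': array([ 1.33596015e+00,  2.60697292e-01, -1.39428111e-01,  1.17268536e+00,
       -1.38961373e-05,  1.57078995e+00]), 'joint_velocities': array([ 0.00070421,  0.00026623,  0.00192807,  0.00134279, -0.00016673,
        0.00108731]), 'joint_torque': array([ 9.40672617e-04, -4.05679393e+01,  2.53923279e+01,  1.85857440e-02,
       -3.42128988e-05, -7.25758866e-06]), 'eef_pos': array([0.12200414, 0.50992464, 0.24143558]), 'eef_rot': array([-3.13957822e+00,  1.38832566e-05,  2.90676289e+00]), 'contact_force': array([-0.3685083 ,  0.3571376 ,  0.24153825]), 'moment': array([-0.00505312,  0.05855033, -0.03326815]), 'grasp_force': 0.0, 'gripper_width': 1.0000369221159573}
top stop_top 0.65 [ 0.7048  0.0292 -0.0042]
top stop_top 0.6 [ 0.5325 -0.3266  0.1065]
top wing_left 0.81 [ 0.5162 -0.2925  0.0917]
top wing_right 0.89 [ 0.5484 -0.3563  0.0886]
top start_top 0.5 [ 0.5411 -0.012   0.067 ]
top stop_box 0.84 [ 0.5282 -0.324   0.0011]
top stop_box 0.5 [ 0.5328 -0.485  -0.0024]
top start_box 0.95 [ 0.543  -0.0072 -0.0013]
top gauge_block 0.64 [ 4.031e-01 -1.506e-01  2.000e-04]
top gauge_block 0.31 [ 0.7046  0.0273 -0.0037]
top ink_bottle 0.8 [ 0.5625 -0.1745  0.0044]
top wood_block 0.52 [ 0.53   -0.4847 -0.0012]
top wood_block 0.52 [ 0.5424 -0.0072  0.0658]
top tape_measure 0.8 [ 0.7044  0.0247 -0.0026]
scene stop_top 0.57 [ 0.5304 -0.3298  0.1027]
scene wing_left 0.53 [ 0.5103 -0.2902  0.0901]
scene wing_right 0.81 [ 0.5492 -0.359   0.0878]
scene start_top 0.55 [ 0.5298 -0.3294  0.1052]
scene start_top 0.44 [ 0.5393 -0.0069  0.0635]
scene stop_box 0.97 [ 0.5347 -0.3286 -0.0031]
scene start_box 0.97 [ 0.5437 -0.0076 -0.0023]
scene gauge_block 0.47 [ 0.4006 -0.1547  0.0028]
scene ink_bottle 0.68 [ 0.3998 -0.1564  0.0028]
scene ink_bottle 0.6 [ 0.5556 -0.1738 -0.0023]
scene tape_measure 0.62 [7.023e-01 2.430e-02 4.000e-04]
1.1
```

View pics/t1.png

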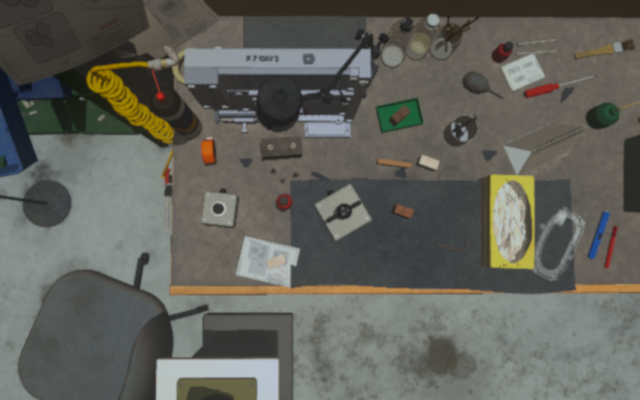

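View pics/s1.png

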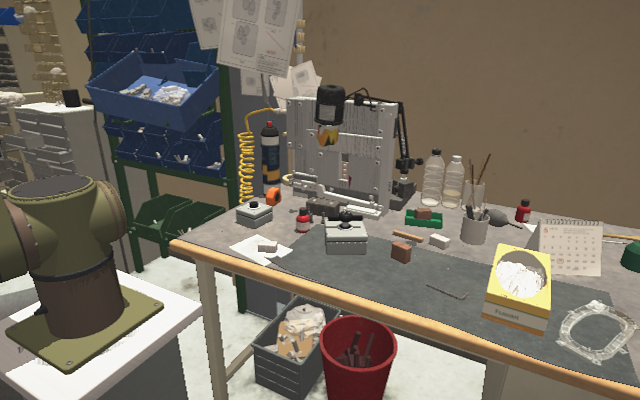

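The top view shows the stop box at about px (344,211), with its wings running from (331,218) to (357,205). The start box is at (219,209), the ink bottle at (284,202), the gauge block at (275,262), the wood block at (403,211) and the tape measure at (208,150). The scene view agrees. A chair stands at the lower left, so I'll lift before swinging across.

```bash
cat >> h.py <<'E'
def plan(goal,yaw,n,hand):
    "rows (tool frame) from the measured pose to goal, tool pointing down"
    s=readout.state(); p=s['eef_pos']; y0=s['eef_rot'][2]
    dy=(yaw-y0+np.pi)%(2*np.pi)-np.pi; d=(np.array(goal)-p)*1e3/n
    out=[]
    for i in range(n):
        a=y0+dy*i/n; c,s_=np.cos(a),np.sin(a)
        out+=[[round(c*d[0]+s_*d[1]),round(s_*d[0]-c*d[1]),round(-d[2]),0,0,round(-np.degrees(dy)/n,1),hand]]
    for k in range(0,n,10): print(str(sum(out[k:k+10],[])).replace(' ',''))
E
python3 - <<'E'
from h import *
d=cams.read_camera('top')
for p in ([.122,.51,.24],[0,0,0],[0,0,.4],[.06,.25,.5]):
    q=(d['camera_from_world']@np.r_[p,1])[:3]*[1,-1,-1]; q=d['camera_matrix']@q; print(p,np.round(q[:2]/q[2]))
plan([.5315,-.327,.2414],np.radians(118.4),23,0)
E
```

```text
[0.122, 0.51, 0.24] [-50. 403.]
[0, 0, 0] [217. 419.]
[0, 0, 0.4] [173. 504.]
[0.06, 0.25, 0.5] [ -8. 501.]
[-26,-31,0,0,0,np.float64(2.1),0,-27,-30,0,0,0,np.float64(2.1),0,-28,-29,0,0,0,np.float64(2.1),0,-29,-28,0,0,0,np.float64(2.1),0,-30,-27,0,0,0,np.float64(2.1),0,-31,-26,0,0,0,np.float64(2.1),0,-32,-25,0,0,0,np.float64(2.1),0,-33,-24,0,0,0,np.float64(2.1),0,-34,-23,0,0,0,np.float64(2.1),0,-35,-21,0,0,0,np.float64(2.1),0]
[-35,-20,0,0,0,np.float64(2.1),0,-36,-19,0,0,0,np.float64(2.1),0,-37,-17,0,0,0,np.float64(2.1),0,-37,-16,0,0,0,np.float64(2.1),0,-38,-15,0,0,0,np.float64(2.1),0,-38,-13,0,0,0,np.float64(2.1),0,-39,-12,0,0,0,np.float64(2.1),0,-39,-10,0,0,0,np.float64(2.1),0,-40,-9,0,0,0,np.float64(2.1),0,-40,-8,0,0,0,np.float64(2.1),0]
[-40,-6,0,0,0,np.float64(2.1),0,-40,-5,0,0,0,np.float64(2.1),0,-40,-3,0,0,0,np.float64(2.1),0]
```

carry_out(increments=[0, 0, -40, 0, 0, 0, 0, 0, 0, -40, 0, 0, 0, 0, 0, 0, -40, 0, 0, 0, 0, 0, 0, -30, 0, 0, 0, 0])

```text
time_s: 1.55
eef_pos: [0.1222, 0.5108, 0.395]
eef_rot: [3.139, 0.0, 2.907]
contact_force: [0.4, 1.0, 0.2]
gripper_width: 0.33
grasp_force: 0.0
```

carry_out(increments=[-26, -31, 0, 0, 0, 2, 0, -27, -30, 0, 0, 0, 2, 0, -28, -29, 0, 0, 0, 2, 0, -29, -28, 0, 0, 0, 2, 0, -30, -27, 0, 0, 0, 2, 0, -31, -26, 0, 0, 0, 2, 0, -32, -25, 0, 0, 0, 2, 0, -33, -24, 0, 0, 0, 2, 0, -34, -23, 0, 0, 0, 2, 0, -35, -21, 0, 0, 0, 2, 0])

```text
time_s: 2.55
eef_pos: [0.3042, 0.1465, 0.3926]
eef_rot: [3.141, 0.001, 2.557]
contact_force: [1.3, -0.4, -0.6]
gripper_width: 0.001
grasp_force: 0.0
```

```bash
sed -i 's/round(-np.degrees(dy)\/n,1)/round(float(-np.degrees(dy)\/n),1)/' h.py; python3 - <<'E'
from h import *
print(readout.state()['joint_positions'])
plan([.5315,-.327,.25],np.radians(118.4),16,0)
E
```

```text
[ 4.48901013e-01 -9.06715322e-02 -1.44356337e-01  1.51602461e+00
 -2.62372362e-05  1.03374133e+00]
[-28,-17,9,0,0,1.8,0,-29,-16,9,0,0,1.8,0,-29,-15,9,0,0,1.8,0,-30,-14,9,0,0,1.8,0,-30,-13,9,0,0,1.8,0,-30,-12,9,0,0,1.8,0,-31,-11,9,0,0,1.8,0,-31,-10,9,0,0,1.8,0,-31,-9,9,0,0,1.8,0,-32,-9,9,0,0,1.8,0]
[-32,-8,9,0,0,1.8,0,-32,-7,9,0,0,1.8,0,-32,-6,9,0,0,1.8,0,-33,-5,9,0,0,1.8,0,-33,-4,9,0,0,1.8,0,-33,-3,9,0,0,1.8,0]
```

carry_out(increments=[-28, -17, 9, 0, 0, 1.8, 0, -29, -16, 9, 0, 0, 1.8, 0, -29, -15, 9, 0, 0, 1.8, 0, -30, -14, 9, 0, 0, 1.8, 0, -30, -13, 9, 0, 0, 1.8, 0, -30, -12, 9, 0, 0, 1.8, 0, -31, -11, 9, 0, 0, 1.8, 0, -31, -10, 9, 0, 0, 1.8, 0, -31, -9, 9, 0, 0, 1.8, 0, -32, -9, 9, 0, 0, 1.8, 0])

```text
time_s: 3.55
eef_pos: [0.4467, -0.1483, 0.302]
eef_rot: [3.141, 0.0, 2.242]
contact_force: [0.4, -0.1, 0.1]
gripper_width: 0.001
grasp_force: 0.0
```

carry_out(increments=[-32, -8, 9, 0, 0, 1.8, 0, -32, -7, 9, 0, 0, 1.8, 0, -32, -6, 9, 0, 0, 1.8, 0, -33, -5, 9, 0, 0, 1.8, 0, -33, -4, 9, 0, 0, 1.8, 0, -33, -3, 9, 0, 0, 1.8, 0, 0, 0, 0, 0, 0, 0, 0, 0, 0, 0, 0, 0, 0, 0])

```text
time_s: 4.35
eef_pos: [0.5279, -0.3276, 0.2474]
eef_rot: [-3.141, -0.002, 2.054]
contact_force: [-1.0, 0.7, -0.3]
gripper_width: -0.001
grasp_force: 0.0
```

```bash
python3 - <<'E'
from h import *
for c in ('scene','top'):
    d=look(c,['stop_top','wing_left','wing_right','stop_box','start_top'])
    if c=='scene': cv2.imwrite('pics/s2.png',cv2.resize(d['color'][130:290,220:460],None,fx=3,fy=3,interpolation=2))
plan([.5315,-.327,.135],np.radians(118.4),3,0)
E
```

```text
scene stop_top 0.77 [ 0.529  -0.3246  0.1039]
scene wing_left 0.83 [ 0.5089 -0.2913  0.0895]
scene wing_right 0.79 [ 0.5488 -0.3598  0.0868]
scene stop_box 0.89 [ 0.5332 -0.3314 -0.0043]
scene stop_box 0.23 [ 0.5441 -0.0062 -0.006 ]
scene start_top 0.41 [ 0.5377 -0.0085  0.0668]
top stop_top 0.35 [ 0.4071 -0.1503  0.0011]
top wing_left 0.73 [ 0.5315 -0.4838 -0.0019]
top wing_right 0.49 [ 0.5302 -0.4831 -0.001 ]
top start_top 0.66 [ 0.5413 -0.0083  0.0669]
[0,1,38,0,0,-0.2,0,0,1,38,0,0,-0.2,0,0,1,38,0,0,-0.2,0]
```

View pics/s2.png

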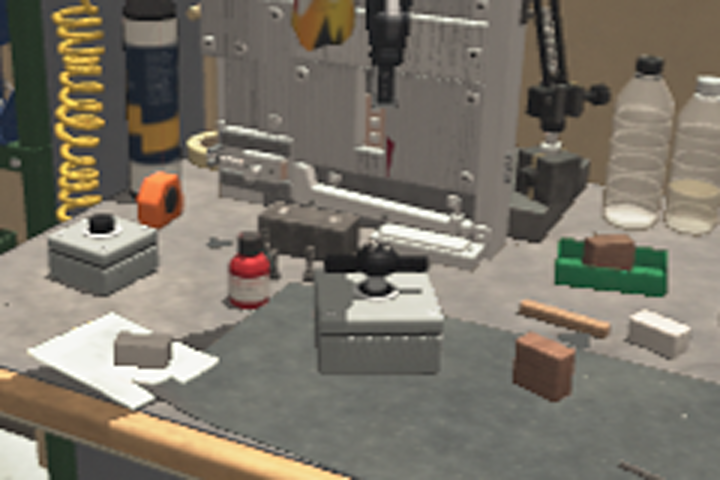

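The fingers are at crop px (388,90), directly above the mushroom at (378,255). Next I'll go down to just above it.

carry_out(increments=[0, 2, 40, 0, 0, 0, 0, 0, 0, 40, 0, 0, 0, 0, 0, 0, 30, 0, 0, 0, 0, 0, 0, 10, 0, 0, 0, 0, 0, 0, 0, 0, 0, 0, 0])

```text
time_s: 5.45
eef_pos: [0.5289, -0.3257, 0.1269]
eef_rot: [-3.14, -0.003, 2.055]
contact_force: [-0.2, -0.4, 0.2]
gripper_width: -0.002
grasp_force: 0.0
```

carry_out(increments=[0, 0, 4, 0, 0, 0, 0, 0, 0, 4, 0, 0, 0, 0, 0, 0, 3, 0, 0, 0, 0, 0, 0, 2, 0, 0, 0, 0, 0, 0, 2, 0, 0, 0, 0])

```text
time_s: 5.95
eef_pos: [0.5303, -0.3267, 0.114]
eef_rot: [3.141, 0.001, 2.055]
contact_force: [-1.6, -0.2, 5.3]
gripper_width: -0.003
grasp_force: 2.8
```

carry_out(increments=[0, 0, 3, 0, 0, 0, 0, 0, 0, 3, 0, 0, 0, 0, 0, 0, 3, 0, 0, 0, 0, 0, 0, 2, 0, 0, 0, 0, 0, 0, 1, 0, 0, 0, 0])

```text
time_s: 6.45
eef_pos: [0.5304, -0.3267, 0.1019]
eef_rot: [3.141, 0.001, 2.055]
contact_force: [-1.4, 1.1, 9.6]
gripper_width: 0.002
grasp_force: 4.9
```

carry_out(increments=[0, 0, 1, 0, 0, 0, 0, 0, 0, 1, 0, 0, 0, 0, 0, 0, 0, 0, 0, 0, 0])

```text
time_s: 6.75
eef_pos: [0.5305, -0.3268, 0.1018]
eef_rot: [3.14, 0.002, 2.055]
contact_force: [-2.7, 2.7, 15.4]
gripper_width: 0.001
grasp_force: 7.5
```

It has bottomed out. Now I'll lift off and check the latch.

carry_out(increments=[0, 0, -15, 0, 0, 0, 0, 0, 0, -25, 0, 0, 0, 0, 0, 0, 0, 0, 0, 0, 0, 20, -17, 0, 0, 0, 0, 0, 20, -17, 0, 0, 0, 0, 0, 0, 0, 0, 0, 0, 0, 0, 0, 0, 0, 0, 0, 0])

```text
invalid input at $.increments: expected a multiple of 7 numbers
```

```bash
python3 - <<'E'
from h import *
d=look('scene',['stop_top','wing_left','wing_right','stop_box'])
cv2.imwrite('pics/s3.png',cv2.resize(d['color'][170:270,280:420],None,fx=5,fy=5,interpolation=2))
plan([.4832,-.3075,.084],np.radians(118.4),3,0)
E
```

```text
scene stop_top 0.65 [ 0.529  -0.3267  0.089 ]
scene stop_top 0.34 [ 0.4001 -0.1569  0.0019]
scene wing_left 0.62 [ 0.5139 -0.2924  0.0772]
scene wing_right 0.51 [ 0.5486 -0.3585  0.0709]
scene wing_right 0.38 [ 0.5349 -0.4871 -0.0021]
scene stop_box 0.71 [ 5.344e-01 -3.282e-01  1.000e-04]
[13,-11,6,0,0,-0.2,0,13,-11,6,0,0,-0.2,0,13,-11,6,0,0,-0.2,0]
```

View pics/s3.png

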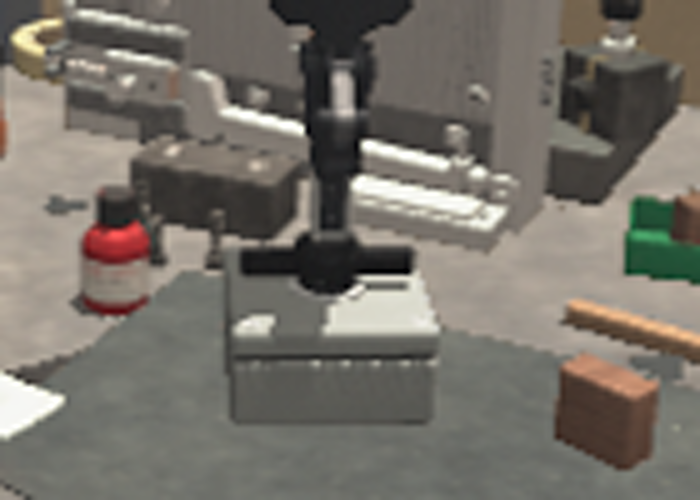

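The move was refused because it didn't have a multiple of 7 numbers. In the picture the finger is still on the mushroom at crop px (328,240), with the head pressed in. I'll send the move again.

carry_out(increments=[0, 0, -15, 0, 0, 0, 0, 0, 0, -25, 0, 0, 0, 0, 0, 0, 0, 0, 0, 0, 0, 0, 0, 0, 0, 0, 0, 0, 20, -17, 0, 0, 0, 0, 0, 20, -17, 0, 0, 0, 0, 0, 0, 0, 0, 0, 0, 0, 0])

```text
time_s: 7.7
eef_pos: [0.4765, -0.3043, 0.1371]
eef_rot: [-3.137, -0.007, 2.055]
contact_force: [0.3, -0.9, -0.5]
gripper_width: -0.002
grasp_force: 0.0
```

```bash
python3 - <<'E'
from h import *
d=look('scene',['stop_top','wing_left','wing_right','stop_box'])
cv2.imwrite('pics/s4.png',cv2.resize(d['color'][170:270,280:420],None,fx=5,fy=5,interpolation=2))
plan([.4832,-.3075,.084],np.radians(118.4),3,0)
E
```

```text
scene stop_top 0.77 [ 0.5324 -0.3268  0.0953]
scene stop_top 0.39 [ 0.537  -0.0075  0.0671]
scene wing_left 0.57 [ 0.5104 -0.2932  0.077 ]
scene wing_right 0.66 [ 0.5477 -0.3598  0.0794]
scene stop_box 0.94 [ 0.5334 -0.3275 -0.0015]
[0,0,18,0,0,-0.2,0,0,0,18,0,0,-0.2,0,0,0,18,0,0,-0.2,0]
```

View pics/s4.png

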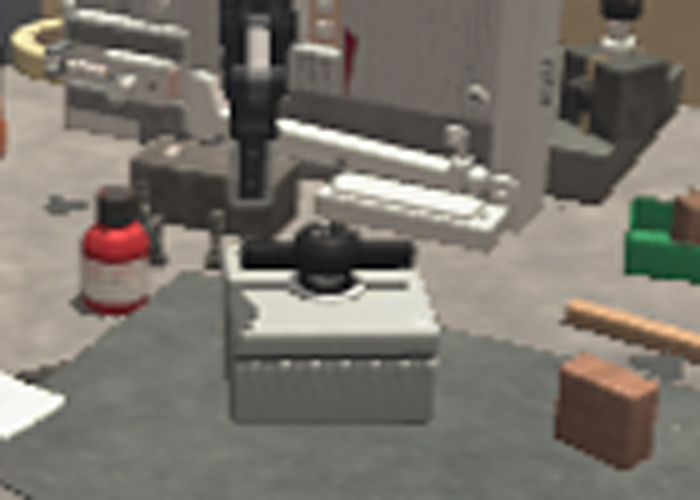

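The mushroom is latched: its top is at about z 0.095, and the finger is clear at (252,180). Next I'll lower the finger beside the wing.

carry_out(increments=[0, 0, 20, 0, 0, 0, 0, 0, 0, 20, 0, 0, 0, 0, 0, 0, 13, 0, 0, 0, 0, 0, 0, 0, 0, 0, 0, 0])

```text
time_s: 8.35
eef_pos: [0.4805, -0.3062, 0.0841]
eef_rot: [-3.14, -0.003, 2.055]
contact_force: [-0.7, -0.3, -0.3]
gripper_width: -0.002
grasp_force: 0.0
```

carry_out(increments=[0, 5, 0, 0, 0, 0, 0, 0, 5, 0, 0, 0, 0, 0, 0, 5, 0, 0, 0, 0, 0, 0, 4, 0, 0, 0, 0, 0, 0, 0, 0, 0, 0, 0, 0])

```text
time_s: 8.85
eef_pos: [0.4991, -0.2978, 0.0868]
eef_rot: [3.141, 0.001, 2.056]
contact_force: [-0.6, -0.3, 0.2]
gripper_width: -0.001
grasp_force: 0.0
```

carry_out(increments=[0, 4, 0, 0, 0, 0, 0, 0, 4, 0, 0, 0, 0, 0, 0, 4, 0, 0, 0, 0, 0, 0, 4, 0, 0, 0, 0, 0, 0, 0, 0, 0, 0, 0, 0])

```text
time_s: 9.35
eef_pos: [0.5128, -0.2901, 0.0863]
eef_rot: [3.141, -0.0, 2.056]
contact_force: [-1.0, -0.3, 0.5]
gripper_width: -0.004
grasp_force: 0.3
```

```bash
python3 - <<'E'
from h import *
look('scene',['stop_top','wing_left','wing_right','stop_box'])
print(readout.state()['eef_pos'])
E
```

```text
scene stop_top 0.68 [ 0.5313 -0.322   0.1021]
scene stop_top 0.57 [ 0.7002  0.0217 -0.0017]
scene wing_left 0.54 [ 0.5337 -0.2863  0.0882]
scene wing_left 0.49 [ 0.5281 -0.3645  0.0825]
scene wing_right 0.65 [ 0.5262 -0.3643  0.0836]
scene stop_box 0.93 [ 5.329e-01 -3.279e-01  2.000e-04]
[ 0.5118833  -0.29033527  0.08621402]
```

carry_out(increments=[0, 4, 0, 0, 0, 0, 0, 0, 3, 0, 0, 0, 0, 0, 0, 0, 0, 0, 0, 0, 0, 0, 0, 0, 0, 0, 0, 0])

```text
time_s: 10.0
eef_pos: [0.5185, -0.2871, 0.0863]
eef_rot: [3.142, -0.0, 2.055]
contact_force: [-1.0, 0.3, 0.2]
gripper_width: -0.001
grasp_force: 0.3
```

carry_out(increments=[0, -10, 0, 0, 0, 0, 0, 0, -15, 0, 0, 0, 0, 0, 0, -20, 0, 0, 0, 0, 0, 0, 0, -30, 0, 0, 0, 0, 0, 0, -40, 0, 0, 0, 0, 0, 0, 0, 0, 0, 0, 0])

```text
time_s: 10.6
eef_pos: [0.4804, -0.3111, 0.1617]
eef_rot: [3.137, 0.009, 2.054]
contact_force: [0.2, -0.8, 0.1]
gripper_width: 0.004
grasp_force: 0.0
```

```bash
python3 - <<'E'
from h import *
d=look('scene',['stop_top','wing_left','wing_right','stop_box','start_top','start_box'])
cv2.imwrite('pics/s5.png',cv2.resize(d['color'][170:270,230:390],None,fx=5,fy=5,interpolation=2))
plan([.541,-.0085,.16],np.radians(118.4),10,0)
E
```

```text
scene stop_top 0.8 [ 0.5284 -0.3278  0.1037]
scene wing_left 0.68 [ 0.5098 -0.295   0.0864]
scene wing_right 0.8 [ 0.5475 -0.3572  0.0846]
scene stop_box 0.62 [ 0.5313 -0.3265 -0.0042]
scene stop_box 0.32 [0.6992 0.0255 0.    ]
scene start_top 0.38 [ 0.5374 -0.0077  0.0629]
scene start_box 0.72 [ 0.542  -0.0077 -0.0033]
scene start_box 0.27 [ 0.5281 -0.3261  0.1005]
[24,20,-1,0,0,-0.1,0,24,20,-1,0,0,-0.1,0,23,20,-1,0,0,-0.1,0,23,20,-1,0,0,-0.1,0,23,20,-1,0,0,-0.1,0,23,20,-1,0,0,-0.1,0,23,20,-1,0,0,-0.1,0,23,20,-1,0,0,-0.1,0,23,20,-1,0,0,-0.1,0,23,20,-1,0,0,-0.1,0]
```

View pics/s5.png

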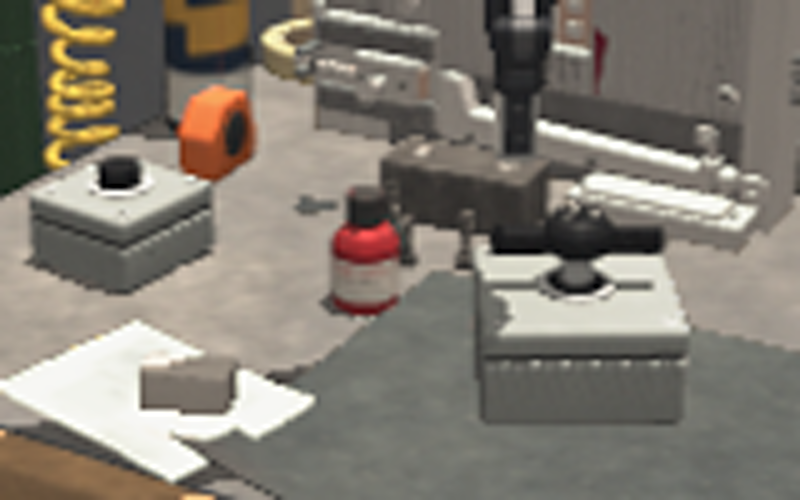

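The mushroom is out again: its stem shows at (578,275) and the wings are back at rest. The start button is at (118,170). Moving over to it now.

carry_out(increments=[24, 20, -1, 0, 0, 0, 0, 24, 20, -1, 0, 0, 0, 0, 23, 20, -1, 0, 0, 0, 0, 23, 20, 0, 0, 0, 0, 0, 23, 20, 0, 0, 0, 0, 0, 23, 20, 0, 0, 0, 0, 0, 23, 20, 0, 0, 0, 0, 0, 23, 20, 0, 0, 0, 0, 0, 23, 20, 0, 0, 0, 0, 0, 23, 20, 0, 0, 0, 0, 0])

```text
time_s: 11.95
eef_pos: [0.5471, -0.0085, 0.1584]
eef_rot: [-3.14, -0.001, 2.055]
contact_force: [0.4, -0.4, -0.0]
gripper_width: -0.001
grasp_force: 0.0
```

carry_out(increments=[0, 0, 0, 0, 0, 0, 0, 0, 0, 0, 0, 0, 0, 0])

```text
time_s: 12.15
eef_pos: [0.547, -0.0094, 0.1584]
eef_rot: [-3.14, -0.0, 2.057]
contact_force: [-0.3, -0.4, -0.2]
gripper_width: -0.002
grasp_force: 0.0
```

```bash
python3 - <<'E'
from h import *
look('scene',['start_top','start_box'])
plan([.540,-.008,.085],np.radians(118.4),3,0)
E
```

```text
scene start_top 0.47 [ 0.5412 -0.0074  0.0642]
scene start_box 0.72 [ 0.5429 -0.0088 -0.0023]
[2,-2,25,0,0,-0.2,0,2,-2,25,0,0,-0.2,0,2,-2,25,0,0,-0.2,0]
```

carry_out(increments=[2, -3, 30, 0, 0, 0, 0, 2, -2, 30, 0, 0, 0, 0, 0, 0, 14, 0, 0, 0, 0, 0, 0, 0, 0, 0, 0, 0])

```text
time_s: 12.7
eef_pos: [0.5387, -0.0096, 0.083]
eef_rot: [-3.137, -0.002, 2.053]
contact_force: [-0.9, 0.8, -0.2]
gripper_width: -0.002
grasp_force: 0.0
```

carry_out(increments=[0, 0, 3, 0, 0, 0, 0, 0, 0, 3, 0, 0, 0, 0, 0, 0, 3, 0, 0, 0, 0, 0, 0, 2, 0, 0, 0, 0, 0, 0, 2, 0, 0, 0, 0, 0, 0, 0, 0, 0, 0, 0])

```text
time_s: 13.3
eef_pos: [0.5422, -0.0088, 0.0729]
eef_rot: [3.14, 0.001, 2.055]
contact_force: [1.4, -2.1, 4.6]
gripper_width: 0.001
grasp_force: 1.8
```

carry_out(increments=[0, 0, 1.5, 0, 0, 0, 0, 0, 0, 1, 0, 0, 0, 0, 0, 0, 1, 0, 0, 0, 0, 0, 0, 0, 0, 0, 0, 0])

```text
time_s: 13.7
eef_pos: [0.5423, -0.0088, 0.0709]
eef_rot: [3.139, 0.002, 2.055]
contact_force: [-2.6, -1.2, 17.0]
gripper_width: -0.001
grasp_force: 7.8
```

It has bottomed out at 17 N. Lifting off.

carry_out(increments=[0, 0, -10, 0, 0, 0, 0, 0, 0, -25, 0, 0, 0, 0, 0, 0, -35, 0, 0, 0, 0, 0, 0, -30, 0, 0, 0, 0, 0, 0, 0, 0, 0, 0, 0, 0, 0, 0, 0, 0, 0, 0])

```text
time_s: 14.3
eef_pos: [0.541, -0.0083, 0.1689]
eef_rot: [3.141, -0.0, 2.055]
contact_force: [-0.2, -1.8, -0.4]
gripper_width: -0.002
grasp_force: 0.0
```

```bash
python3 - <<'E'
from h import *
look('scene',['stop_top','start_top','stop_box','start_box'])
s=readout.state(); print(s['eef_pos'],s['contact_force'])
print(ticket.close_job())
E
```

```text
scene stop_top 0.51 [ 0.5311 -0.3265  0.1015]
scene start_top 0.53 [ 0.54   -0.0049  0.0658]
scene stop_box 0.72 [ 0.5363 -0.3279 -0.0053]
scene start_box 0.84 [ 0.5419 -0.0104 -0.0067]
[ 0.54011834 -0.0084784   0.16732111] [ 0.12124008 -0.11253401  0.10425679]
the job is handed in; nothing more can be done
None
```

I latched the mushroom, released it by turning a wing clockwise, then pressed the start button fully in and let it come back; the job was handed in at about 14.5 s, and no verdict was shown.

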